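Wind the shutter timer and hold a sample panel flush on the tilted copy stage

ROBOT

A 6-joint arm with a two-finger parallel gripper is mounted at the origin on the work surface. World frame = base frame: x ahead of the robot, y to its left, z up, the work surface at z = 0. Lengths are in m, angles in degrees, forces in N, time in s.
With the tool pointing down it reaches from about 0.3 to 0.75 m from the base axis. Payload 8.5 kg.
Tool frame: the origin (TCP) lies at the very end of the fingers, on their centre line; the grasp point (between the pads) lies 19 mm behind it; z points along the fingers, y is the line along which they close (so a half turn about z gives the same grasp; the last joint's range is limited). The gripper opens to 85 mm and grips with 20 to 120 N. Pads are 22 mm wide; open, the fingers measure 114 mm over their backs; the gripper's body (76 mm by 85 mm) begins 54 mm behind the grasp point. The pads swing forward as they close: fully open they stand 13 mm farther back than shut.
Start: joints at [-84.758, 21.807, 74.336, -0, 83.858, -12.336], TCP at [0.166, -0.524, 0.231] pointing down, gripper open.
Joint ranges: [-178.18, 178.18], [-50.72, 133.34], [12.68, 142.11], [-81.47, 261.47], [9.98, 163.14], [-165.26, 165.26]. Speed limits (degrees/s): [136.94, 136.94, 180, 180, 180, 180].

INTERFACE

Orientations are given as a 3x3 rotation matrix whose columns are the frame's x, y, z axes.
In Python, from rig import observe, cams, ticket gives the robot as it stands.
- The arm moves only by the tool move_arm, never from a script. Its arguments are lists of equal length, an entry for each row: "jaw": the finger opening in cm, from 0 to 8.54; "dp": the shift along the tool's x, y, z in cm, a list of three; "turn": the turn, a rotation vector about the tool's x, y, z in rad, a list of three. In form: {"jaw": [jaw, ...], "dp": [[tx, ty, tz], ...], "turn": [[wx, wy, wz], ...]}. A call has 1 to 12 rows; each row shifts and turns the commanded pose from where the row before left it, along the tool's axes as they then stand; what a row does not reach is not made up. A row lasts 1/12 s, in which the tool goes at most 41.7 mm and 7.16 degrees, less where a joint would pass 70% of its speed; a pose out of reach is approached as far as the arm can. A call is refused whole if a number of a shift passes 4.17 or a number of a turn 0.125, either way. A call with a gripper value outside its range is refused whole. The fingers move at their own pace and stop on an object; "force" is the grip in N (left out, the last holds). Time passes only in rows, so rows that do not move let the fingers close. It gives the time, the measured TCP pose, the force, the opening and the grip force at its end, in the units of the state.
- observe(): the state, without advancing time (a new reading comes with each control period).
- cams.get_image(name): name is "scene" or "top"; returns (picture, depth): 420x560x3 uint8, red, green, blue; 420x560 float32, m along the optical axis (not along the pixel's ray), 0 where there is no reading.
- cams.calibration(name): a dict with "vertical_fov" (degrees; the focal length in pixels is half the picture's height over the tangent of half this angle, whatever the lens; pixels are square), "cx", "cy" (the principal point, pixels), "view" (4x4, takes a point from world to camera coordinates). Camera axes: x right, y up, looking along -z (the intrinsics and any distortion apply to the point x, -y, -z); pixel columns grow to the right and rows downward; lengths in m; the calibration is good to about 2 mm. A picture is of the moment at which its call begins. calibration takes no time and is no camera call.
- ticket.close_job(): hands the job in; it is judged then, once.
Trained networks look in the newest picture that a camera, given by its name, has taken for a name from the list of things; names that differ only in an ending like _2 or _b are one class to them, and where a whole thing is asked for, a point or a joint stands for the part that bears it (a point fixed in the world has none). Each returns a list of dicts, best first, with "p" (0 to 1); they miss things now and then, are a little off and sometimes report something else, mostly with a low value. They report only what shows in the picture. A call takes as long as a camera call. They do not tell look-alikes from the thing itself.
- cams.spot_in(camera, query): "box" ([centre column, centre row, width, height] as shares, 0 to 1, of the picture: columns of its width, rows of its height, round what is visible of it).
- cams.outline_of(camera, query): "mask" (420x560 bool, what is visible of it) and "box" ([centre column, centre row, width, height] as shares, 0 to 1, of the picture: columns of its width, rows of its height, round what is visible of it).
- cams.mark_of(camera, query): "location" ([column, row] as shares, 0 to 1, of the picture: columns of its width, rows of its height: a listed point, or the origin of a listed thing).
The state is a dict: "time_s": time; "q": joint angles; "qvel": joint speeds; "joint_efforts": joint torques, N m; "position": TCP position; "tool_rot": TCP orientation; "ft_force": force on the tool from outside, world axes, zero at the start; "wrist_torque": the same for the moment, N m; "grip_width": finger opening in m; "gripper_force": force on a finger pad.
Only numpy, scipy, OpenCV 4.12 (cv2) and the standard library are available. Lean on these libraries where they do the work, as an engineer would, in place of code of your own. Each camera call takes 0.05 s, during which the arm holds its last target. There are 200 camera calls.

TASK

Wind the wing key on the shutter timer clockwise (seen from above) until it comes to its stop, letting go and gripping again as needed; then pick up the sample panel by the wooden block on its back, tilt it to the slope of the copy stage, and press it flush on the sloping plate, squarely over the dark pad that is the panel's size. Finish while still gripping the block and pressing the panel flush, for the picture to be taken: do not let go. Leave the stage's slope as it is set, and leave the other things on the table where they are.

Things in the scene. Friction and masses are not known exactly. Their poses are not given: they have to be found in the camera images.
- key (a joint): turn of the timer's wing key about its upright axis: 0 is run down, it grows as the key is wound clockwise seen from above, hard stop at 2.6 rad. It starts between 0 and 0.25. A spring and a ratchet-like friction resist: winding takes 0.09 N m at first and 0.13 N m near the stop; the key stays where it is left when released.
- key_grip (a point): centre of the steel wing key, the point to pinch, on the key's upright axis, 84 mm above the table. The wing is an upright plate 70 mm long (its x axis, rounded ends), 10 mm thick (its y axis, pinch across it) and 28 mm high, its underside 68 mm above the table; it turns with the key. It stands on the timer.
- timer: clockwork shutter timer, fixed to the table: a grey box 100 (x) x 80 (y) x 60 mm high with a dial on its -x side and the wing key in the middle of its top; origin at the centre of its underside.
- panel: loose sample panel: a plywood plate 90 (x) x 70 (y) x 6 mm lying face down flat on the table with a wooden grip block, 40 (x) x 24 (y) x 55 mm high, upright on the middle of its back; 61 mm high in all, 0.1 to 0.2 kg. Origin at the centre of its face (underside), z out of its back through the block.
- panel_grip (a point): centre of the panel's grip block, 33.5 mm above the panel's face; x along the block's 40 mm, y across its 24 mm (pinch across y), z out of the back of the panel.
- panel_face (a point): centre of the panel's flat face (the underside, the face that goes on the stage), same axes as panel_grip.
- stage: copy stage, fixed to the table: dark steel base 150 (x) x 120 (y) x 18 mm with an aluminium plate 124 x 104 x 8 mm hinged along the base's -x edge and rising towards +x, set at some slope between 0.2 and 0.45 rad and locked stiffly; origin at the centre of the base's underside. Two lock arms stand beside the plate, reaching 70 mm above the table, 54 mm to either side (y) of its middle.
- stage_face (a point): centre of the sloping plate's upper face and of the dark pad (90 x 70 mm) inlaid flat in it; x runs up the slope, y along the hinge (level), z is the normal out of the face. The panel's x goes along this x, either way round.
- tape: roll of paper tape lying flat, 90 mm across, 25 mm high; origin at the centre of its underside. Bystander
- jar: amber glass jar with a lid, 72 mm across, 120 mm high; origin at the centre of its underside. Bystander
- driver: screwdriver lying on the table, handle to its -x; origin under its middle. Bystander
- offcut: offcut of stretcher bar, 150 x 40 x 18 mm, lying flat; origin at the centre of its underside. Bystander
- canvas: small stretched canvas lying flat, 120 x 100 x 14 mm, without a grip block; origin at the centre of its underside. Bystander
- mug: white mug, 80 mm across, 90 mm high, handle at its +y; origin at the centre of its underside. Bystander
Not all that is in view belongs to the job. Leave any pink, red or turquoise look-alike of the timer alone.

How it is judged:
By the outcome, as a careful person would: the job done as asked, in the order asked, and still so for the second after the job is handed in, while the arm keeps its last pose, push and grip.
It also fails if it takes over 72 s, if anything falls off the work surface, if the arm or the gripper's body presses on something with over 40 N, if the wrist force passes 120 N, or if a joint passes its speed limit or range.

## Working session

There is one attempt and no reset: what is moved stays moved. The work goes in short steps, Python scripts to look and compute and a tool call to move; the robot and the scene stay as the last step left them, time stands still between calls to the robot, and variables do not carry over. Pictures are saved under pics/ and viewed, at most 10 in all, crops included, and the job is handed in when it is done.

Besides the shell and the picture viewer there is one more tool, called after "Request:" by a JSON object that holds its "name" and its "arguments". move_arm: Moves the arm, as the interface text tells. Its arguments: {"type":"object","properties":{"jaw":{"type":"array","items":{"type":"number"}},"dp":{"type":"array","items":{"type":"array","items":{"type":"number"}}},"turn":{"type":"array","items":{"type":"array","items":{"type":"number"}}},"force":{"type":"number"}},"required":["jaw","dp","turn"]}

```bash
mkdir -p pics; ls; cat > h.py <<'E'
import numpy as np, cv2
from rig import observe, cams, ticket
def save(n):
    im,d=cams.get_image(n); np.save(f'{n}_d.npy',d); np.save(f'{n}.npy',im); return im,d
def pts(n,d,uv):
    c=cams.calibration(n); f=210/np.tan(np.radians(c['vertical_fov']/2))
    uv=np.asarray(uv,float).reshape(-1,2); z=d[uv[:,1].astype(int),uv[:,0].astype(int)]
    P=np.c_[(uv[:,0]-c['cx'])/f*z,-(uv[:,1]-c['cy'])/f*z,-z,np.ones(len(z))]
    return (P@np.linalg.inv(c['view']).T)[:,:3]
E
python3 - <<'E'
from h import *
a,_=save('scene');b,_=save('top')
cv2.imwrite('pics/s0.png',a[...,::-1]);cv2.imwrite('pics/t0.png',b[...,::-1])
for n in('scene','top'):
    c=cams.calibration(n);print(n,{k:(np.round(v,3).tolist()) if k=='view' else v for k,v in c.items()})
    for q in('key_grip','timer','panel_grip','panel','stage_face','stage','canvas'):
        print(q,[(np.round(np.array(r['location'])*[560,420]).tolist(),round(r['p'],2)) for r in cams.mark_of(n,q)[:4]])
o=observe();print(o)
E
```

```text
pics
scene {'vertical_fov': 50.338968253585634, 'cx': 281.09966300878125, 'cy': 205.99805698638875, 'view': [[0.286, 0.958, 0.012, -0.14], [-0.557, 0.156, 0.816, 0.201], [0.78, -0.24, 0.578, -1.453], [0.0, 0.0, 0.0, 1.0]]}
key_grip [([141.0, 176.0], 0.7), ([327.0, 169.0], 0.58), ([221.0, 326.0], 0.56), ([206.0, 215.0], 0.51)]
timer [([209.0, 242.0], 0.96), ([142.0, 253.0], 0.89), ([326.0, 194.0], 0.74), ([144.0, 204.0], 0.66)]
panel_grip [([390.0, 197.0], 0.67)]
panel [([386.0, 206.0], 0.85)]
stage_face [([288.0, 228.0], 0.73)]
stage [([291.0, 244.0], 0.94)]
canvas [([224.0, 324.0], 0.69), ([147.0, 336.0], 0.68), ([386.0, 207.0], 0.37)]
top {'vertical_fov': 54.57636007329345, 'cx': 281.95306454875424, 'cy': 211.3029102444238, 'view': [[-0.022, -1.0, -0.01, 0.038], [0.999, -0.022, 0.045, -0.505], [-0.045, -0.009, 0.999, -1.187], [0.0, 0.0, 0.0, 1.0]]}
key_grip [([229.0, 269.0], 0.56), ([406.0, 295.0], 0.51), ([407.0, 228.0], 0.48), ([349.0, 219.0], 0.42)]
timer [([395.0, 292.0], 0.98), ([347.0, 223.0], 0.61), ([234.0, 267.0], 0.61), ([398.0, 231.0], 0.6)]
panel_grip [([187.0, 231.0], 
[... 247 characters left out ...]
0570e+01, -1.23355541e+01]), 'qvel': array([ 0.04795302,  0.00901654, -0.06354468,  0.00836228,  0.03869724,
        0.05480943]), 'joint_efforts': array([-1.65937263e-04, -4.48307455e+01, -2.31457454e+01, -1.72387522e-04,
        5.46996562e-04, -2.30316779e-07]), 'position': array([ 0.16609384, -0.52431118,  0.23132587]), 'tool_rot': array([[ 9.53310382e-01,  3.01992245e-01, -8.01695016e-07],
       [ 3.01992245e-01, -9.53310382e-01, -2.11635928e-05],
       [-7.15550509e-06,  1.99333671e-05, -1.00000000e+00]]), 'ft_force': array([-0.16896128, -0.66149603, -0.35752587]), 'wrist_torque': array([ 0.00241603, -0.00922363,  0.01468907]), 'gripper_force': 0.0, 'grip_width': 0.08533659198720568}
```

View pics/s0.png

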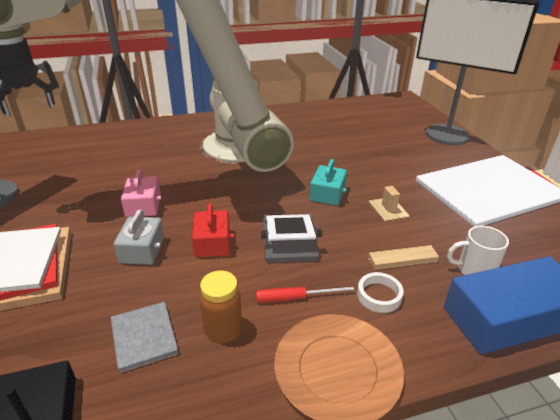

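View pics/t0.png

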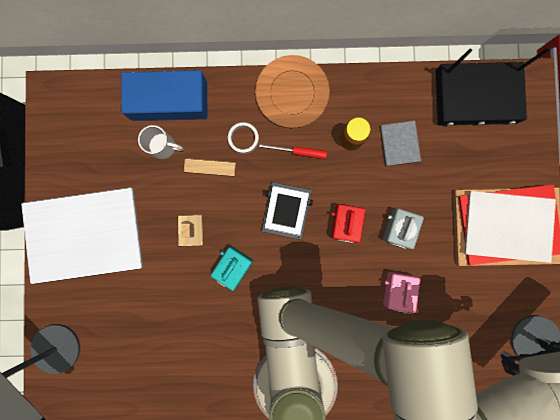

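The top view has four timer shapes: grey (405,229), red (348,223), pink (402,292) and turquoise (231,267). Only the grey one fits the description, because the other three are the named look-alikes. The panel is at (190,230) and the stage at (287,210). I'll confirm with a crop and use depth to get the poses.

```bash
cat > m.py <<'E'
from h import *
def cloud(n,u0,u1,v0,v1):
    d=np.load(n+'_d.npy'); g=np.mgrid[u0:u1,v0:v1].reshape(2,-1).T
    P=pts(n,d,g+0.0); ok=d[g[:,1],g[:,0]]>0
    return P[ok],g[ok]
def rect(P):
    r=cv2.minAreaRect((P[:,:2]*1000).astype(np.float32)); return np.round(np.r_[r[0],r[1],r[2]],1)
E
python3 - <<'E'
from m import *
im=np.load('top.npy');sc=np.load('scene.npy')
A=cv2.resize(im[190:260,370:440],(400,400),interpolation=cv2.INTER_CUBIC);B=cv2.resize(sc[200:275,105:180],(400,400),interpolation=cv2.INTER_CUBIC)
cv2.imwrite('pics/c.png',np.hstack([A,B])[...,::-1])
for n,W in(('top',dict(timer=(375,435,200,260),panel=(165,215,205,255),stage=(250,325,170,250))),('scene',dict(timer=(105,170,200,275),panel=(360,415,180,225),stage=(255,330,205,265)))):
  for k,w in W.items():
    P,g=cloud(n,*w); z=P[:,2]
    print(n,k,'ztab',np.round(np.percentile(z,[2,20,50,90,99]),4))
    if k=='timer':
        for lo,hi in((.053,.066),(.08,.105)):
            Q=P[(z>lo)&(z<hi)];print(lo,len(Q),rect(Q),Q.mean(0).round(4))
    if k=='panel':
        for lo,hi in((.003,.012),(.05,.07)):
            Q=P[(z>lo)&(z<hi)];print(lo,len(Q),rect(Q),Q.mean(0).round(4))
    if k=='stage':
        I=np.load(n+'.npy')[g[:,1],g[:,0]].astype(int)
        m=(I.min(1)>150)&(z>.015);Q=P[m];print(len(Q),rect(Q),Q.mean(0))
        for it in range(4):
            c=Q.mean(0);nn=np.linalg.svd(Q-c,full_matrices=False)[2][2];nn*=np.sign(nn[2]);r=(Q-c)@nn;Q=Q[abs(r)<.004]
        print('plane',nn.round(4),'tilt',np.arccos(nn[2]),'az',np.degrees(np.arctan2(-nn[1],-nn[0])),r.std(),len(Q))
        r=(P-c)@nn;Q=P[abs(r)<.005];print('all plate',len(Q),rect(Q))
        D=(abs(r)<.005)&(I.max(1)<70);print('dark',D.sum(),P[D].mean(0),rect(P[D]))
E
```

```text
top timer ztab [-0.0045 -0.0013  0.0016  0.0618  0.0949]
0.053 847 [ 447.  -317.3   80.3  101.6   70.4] [ 0.4473 -0.315   0.06  ]
0.08 120 [ 447.7 -317.5   11.3   69.1   66. ] [ 0.4473 -0.3163  0.0921]
top panel ztab [-0.0043 -0.0013  0.0012  0.0084  0.0625]
0.003 667 [458.9 302.2 146.1 145.2  88.8] [0.4573 0.2998 0.0058]
0.05 126 [455.8 301.7  25.1  37.1  89.8] [0.4557 0.3014 0.0604]
top stage ztab [-0.0044 -0.0012  0.0018  0.0509  0.0606]
873 [508.5  13.8 105.9 127.8  76.9] [0.50686484 0.0145287  0.044954  ]
plane [-0.2239  0.0384  0.9739] tilt 0.2291471350071959 az -9.728305793262853 0.0016751576204921674 716
all plate 1580 [503.3  17.2 136.  130.1  76.9]
dark 692 [0.50949211 0.0148193  0.04720574] [508.9  16.2 136.   85.6  76.4]
scene timer ztab [-0.0004  0.0014  0.0085  0.0624  0.0959]
0.053 933 [ 415.5 -315.9   96.4  191.5   84. ] [ 0.4659 -0.3186  0.0608]
0.08 188 [ 454.3 -319.5   12.1   71.6   64.9] [ 0.4595 -0.3201  0.0914]
scene panel ztab [-0.0013  0.0006  0.0021  0.0302  0.0627]
0.003 581 [425.2 314.5 146.1 242.9  60.8] [0.4582 0.2991 0.0062]
0.05 141 [461.6 300.1  43.5  26.4   4.7] [0.4659 0.2979 0.0594]
scene stage ztab [-0.0007  0.0013  0.0169  0.0561  0.0624]
674 [512.9  12.6 105.8 123.5  76.7] [0.52594526 0.00913925 0.05038154]
plane [-0.2173  0.0508  0.9748] tilt 0.22506358640463517 az -13.168555092713344 0.0012486559521663941 613
all plate 1175 [509.9  15.8 136.  132.   76. ]
dark 302 [0.51749881 0.01440083 0.04949431] [515.2  13.9 131.2  85.8  76.5]
```

View pics/c.png

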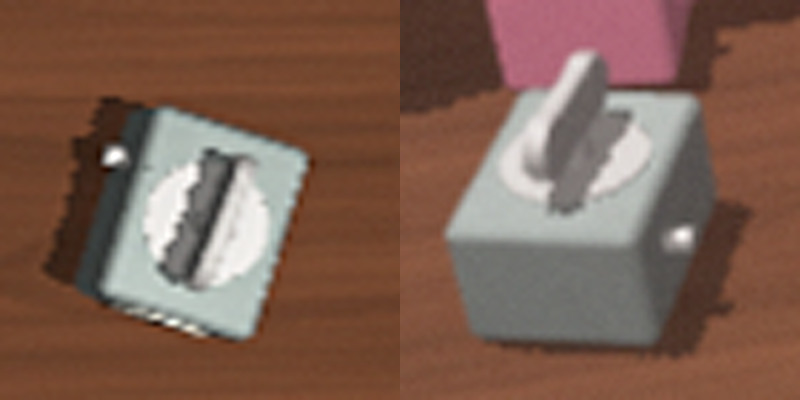

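The crop confirms the grey timer with its steel wing, which lies at about -24° in world. Next I'll move above the key and turn so that one grip can cover the whole winding: tool x at 156° puts q6 near -101°, which leaves 266° of room.

Request:
{"name": "move_arm", "arguments": {"jaw": [5, 5, 5, 5, 5, 5, 5, 5, 5, 5, 5, 5], "dp": [[2.774, -0.922, 0], [2.774, -0.922, 0], [2.774, -0.922, 0], [2.774, -0.922, 0], [2.774, -0.922, 0], [2.774, -0.922, 0], [2.774, -0.922, 0], [2.774, -0.922, 0], [2.774, -0.922, 0], [2.774, -0.922, 0], [2.774, -0.922, 0], [2.774, -0.922, 0]], "turn": [[0, 0, 0], [0, 0, 0], [0, 0, 0], [0, 0, 0], [0, 0, 0], [0, 0, 0], [0, 0, 0], [0, 0, 0], [0, 0, 0], [0, 0, 0], [0, 0, 0], [0, 0, 0]], "force": 60}}

```text
time_s: 1.8
position: [0.4511, -0.3173, 0.2314]
tool_rot: [[0.953, 0.302, 0.0], [0.302, -0.953, -0.0], [0.0, 0.0, -1.0]]
ft_force: [0.2, -0.1, 0.9]
grip_width: 0.05
gripper_force: 0.0
```

Request:
{"name": "move_arm", "arguments": {"jaw": [5, 5, 5, 5, 5, 5, 5, 5, 5, 5, 5, 5], "dp": [[0, 0, 0.4], [0, 0, 0.4], [0, 0, 0.4], [0, 0, 0.4], [0, 0, 0.4], [0, 0, 0.4], [0, 0, 0.4], [0, 0, 0.4], [0, 0, 0.4], [0, 0, 0.4], [0, 0, 0.4], [0, 0, 0.4]], "turn": [[0, 0, -0.12], [0, 0, -0.12], [0, 0, -0.12], [0, 0, -0.12], [0, 0, -0.12], [0, 0, -0.12], [0, 0, -0.12], [0, 0, -0.12], [0, 0, -0.12], [0, 0, -0.12], [0, 0, -0.12], [0, 0, -0.12]]}}

```text
time_s: 2.8
position: [0.45, -0.3183, 0.1831]
tool_rot: [[-0.181, 0.983, 0.0], [0.983, 0.181, -0.0], [-0.0, 0.0, -1.0]]
ft_force: [0.1, -1.0, 0.1]
grip_width: 0.0499
gripper_force: 0.0
```

Request:
{"name": "move_arm", "arguments": {"jaw": [5, 5, 5, 5, 5, 5, 5, 5, 5], "dp": [[0, 0, 0.4], [0, 0, 0.4], [0, 0, 0.4], [0, 0, 0.4], [0, 0, 0.4], [0, 0, 0.4], [0, 0, 0], [0, 0, 0], [0, 0, 0]], "turn": [[0, 0, -0.12], [0, 0, -0.12], [0, 0, -0.12], [0, 0, -0.12], [0, 0, -0.12], [0, 0, -0.12], [0, 0, -0.12], [0, 0, -0.12], [0, 0, -0.016]]}}

```text
time_s: 3.55
position: [0.45, -0.3183, 0.1593]
tool_rot: [[-0.915, 0.402, -0.0], [0.402, 0.915, 0.0], [0.0, 0.0, -1.0]]
ft_force: [1.3, 0.4, 0.5]
grip_width: 0.0504
gripper_force: 0.0
```

```bash
python3 - <<'E'
from m import *
a,_=save('scene');b,_=save('top')
o=observe();print(o['position'].round(4),o['tool_rot'].round(3).tolist(),o['q'].round(1))
def proj(n,X):
    c=cams.calibration(n);f=210/np.tan(np.radians(c['vertical_fov']/2));p=c['view']@np.r_[X,1];return np.array([c['cx']-f*p[0]/p[2],c['cy']+f*p[1]/p[2]])
t=o['position'];ims=[]
for n,im in(('scene',a),('top',b)):
    im=im.copy();u=proj(n,t);print(n,u)
    x,y=u.astype(int);s=cv2.resize(im[y-60:y+60,x-60:x+60],(400,400),interpolation=cv2.INTER_CUBIC)
    cv2.circle(s,tuple(int(v) for v in (u-[x-60,y-60]+.5)*400/120),4,(255,0,255),1);ims.append(s)
cv2.imwrite('pics/a1.png',np.hstack(ims)[...,::-1])
E
```

```text
[ 0.4501 -0.3183  0.1594] [[-0.912, 0.409, 0.0], [0.409, 0.912, -0.0], [-0.0, -0.0, -1.0]] [ -47.6   25.5   80.9    0.    73.6 -113.4]
scene [130.48116672 191.13767948]
top [416.39387033 227.59047665]
```

View pics/a1.png

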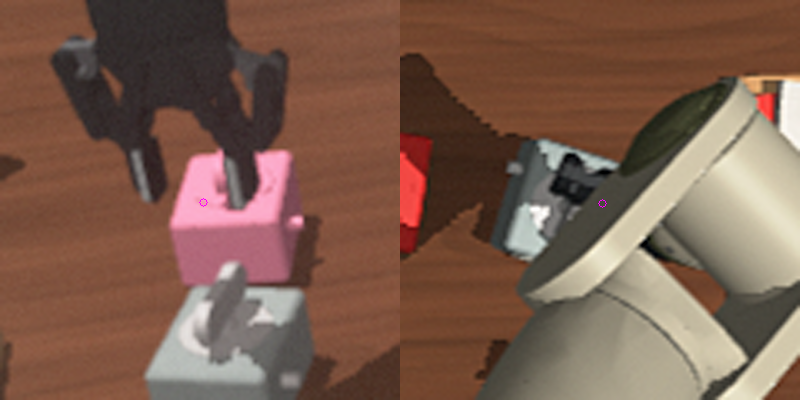

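The fingers straddle the key as seen in the scene view. In the crop their tips are about 8 px left of the projected TCP, so I'll measure that camera bias using the fingers themselves.

```bash
python3 - <<'E'
from m import *
o=observe();R=o['tool_rot'];t=o['position']
for n in('scene','top'):
    P,g=cloud(n,*((80,180,140,230) if n=='scene' else (370,470,180,280)))
    L=(P-t)@R; m=(abs(L[:,0])<.03)&(abs(L[:,1])<.07)&(L[:,2]<.005)&(L[:,2]>-.05)
    for s in(-1,1):
        for lo,hi in((-.05,-.035),(-.035,-.02),(-.02,.005)):
            Q=L[m&(L[:,1]*s>0)&(L[:,2]>lo)&(L[:,2]<hi)]
            if len(Q)>5: print(n,s,lo,len(Q),'x',np.percentile(Q[:,0],[5,50,95]).round(4),'y',np.percentile(Q[:,1],[5,50,95]).round(4),'zmax',Q[:,2].max().round(4))
    z=P[:,2];
    Q=P[(z>.08)&(z<.105)];print('key',n,len(Q),rect(Q) if len(Q)>9 else '')
E
```

```text
scene -1 -0.05 70 x [-0.0156 -0.009   0.0057] y [-0.0381 -0.0263 -0.0235] zmax -0.0353
scene -1 -0.035 69 x [-0.0142 -0.0087  0.0066] y [-0.037  -0.025  -0.0235] zmax -0.0202
scene -1 -0.02 58 x [-0.0148 -0.0075  0.0073] y [-0.0357 -0.0248 -0.0234] zmax -0.005
scene 1 -0.05 49 x [-0.0146 -0.0112 -0.0011] y [0.0264 0.0356 0.0421] zmax -0.0357
scene 1 -0.035 70 x [-0.014  -0.0088  0.0015] y [0.0271 0.0355 0.0398] zmax -0.02
scene 1 -0.02 42 x [-0.0152 -0.0099  0.0004] y [0.0271 0.0332 0.0393] zmax -0.0057
key scene 216 [ 383.8 -312.7   28.7  207.4   84.4]
key top 20 [ 454.3 -318.6    5.7   54.9   65.1]
```

The scene camera's bias here is about +4 mm in x, so the key is at about (0.450,-0.318), directly under the tool. Descending and pinching.

Request:
{"name": "move_arm", "arguments": {"jaw": [5, 5, 5, 5, 5, 5, 5, 5], "dp": [[0, 0, 1.14], [0, 0, 1.14], [0, 0, 1.14], [0, 0, 1.14], [0, 0, 1.14], [0, 0, 1.14], [0, 0, 1.14], [0, 0, 1.1]], "turn": [[0, 0, 0], [0, 0, 0], [0, 0, 0], [0, 0, 0], [0, 0, 0], [0, 0, 0], [0, 0, 0], [0, 0, 0]]}}

```text
time_s: 4.32
position: [0.4501, -0.3183, 0.068]
tool_rot: [[-0.912, 0.41, 0.0], [0.41, 0.912, -0.0], [-0.0, -0.0, -1.0]]
ft_force: [0.3, 0.8, -0.4]
grip_width: 0.05
gripper_force: 0.0
```

Request:
{"name": "move_arm", "arguments": {"jaw": [3, 2, 1, 0, 0, 0, 0], "dp": [[0, 0, 0], [0, 0, 0], [0, 0, 0], [0, 0, 0], [0, 0, 0], [0, 0, 0], [0, 0, 0]], "turn": [[0, 0, 0], [0, 0, 0], [0, 0, 0], [0, 0, 0], [0, 0, 0], [0, 0, 0], [0, 0, 0]], "force": 60}}

```text
time_s: 4.9
position: [0.4499, -0.3195, 0.0694]
tool_rot: [[-0.913, 0.407, 0.0], [0.407, 0.913, -0.003], [-0.002, -0.002, -1.0]]
ft_force: [-3.9, -5.7, -1.9]
grip_width: 0.0089
gripper_force: 58.5
```

Request:
{"name": "move_arm", "arguments": {"jaw": [0, 0, 0, 0, 0, 0, 0, 0, 0, 0, 0, 0], "dp": [[0, -0.1, 0], [0, 0, 0], [0, 0, 0], [0, 0, 0], [0, 0, 0], [0, 0, 0], [0, 0, 0], [0, 0, 0], [0, 0, 0], [0, 0, 0], [0, 0, 0], [0, 0, 0]], "turn": [[0, 0, 0.08], [0, 0, 0.1], [0, 0, 0.1], [0, 0, 0.1], [0, 0, 0.1], [0, 0, 0.1], [0, 0, 0.1], [0, 0, 0.1], [0, 0, 0.1], [0, 0, 0.1], [0, 0, 0.1], [0, 0, 0.1]]}}

```text
time_s: 5.9
position: [0.4498, -0.3197, 0.0694]
tool_rot: [[0.034, 0.999, 0.001], [0.999, -0.034, -0.001], [-0.001, 0.001, -1.0]]
ft_force: [-0.0, -1.3, 0.9]
grip_width: 0.0089
gripper_force: 59.0
```

```bash
python3 - <<'E'
from h import *
o=observe();print(o['position'].round(4),o['tool_rot'].round(3).tolist(),o['q'].round(1),o['ft_force'].round(1),o['wrist_torque'].round(3),o['grip_width'])
E
```

```text
[ 0.4498 -0.3197  0.0694] [[0.034, 0.999, 0.001], [0.999, -0.034, -0.001], [-0.001, 0.001, -1.0]] [-47.7  31.7  87.4  -0.   60.9 -45.7] [-0.  -1.3  0.9] [-0.143  0.154  0.051] 0.008857494676174641
```

Request:
{"name": "move_arm", "arguments": {"jaw": [0, 0, 0, 0, 0, 0, 0, 0, 0, 0, 0, 0], "dp": [[0, 0, 0], [0, 0, 0], [0, 0, 0], [0, 0, 0], [0, 0, 0], [0, 0, 0], [0, 0, 0], [0, 0, 0], [0, 0, 0], [0, 0, 0], [0, 0, 0], [0, 0, 0]], "turn": [[0, 0, 0.1], [0, 0, 0.1], [0, 0, 0.1], [0, 0, 0.1], [0, 0, 0.1], [0, 0, 0.1], [0, 0, 0.1], [0, 0, 0.1], [0, 0, 0.1], [0, 0, 0.1], [0, 0, 0.1], [0, 0, 0.1]]}}

```text
time_s: 6.9
position: [0.4497, -0.3196, 0.0694]
tool_rot: [[0.944, 0.331, 0.0], [0.331, -0.944, -0.001], [0.0, 0.001, -1.0]]
ft_force: [-1.6, -0.3, 0.0]
grip_width: 0.009
gripper_force: 59.1
```

```bash
python3 - <<'E'
from h import *
o=observe();print(o['position'].round(4),o['tool_rot'].round(3).tolist(),o['q'].round(1),o['ft_force'].round(1),o['wrist_torque'].round(3),o['grip_width'])
E
```

```text
[ 0.4497 -0.3196  0.0694] [[0.944, 0.331, 0.0], [0.331, -0.944, -0.001], [0.0, 0.001, -1.0]] [-47.7  31.7  87.4  -0.   60.9  23. ] [-1.6 -0.3  0. ] [-0.094  0.244  0.131] 0.009049007219123136
```

Request:
{"name": "move_arm", "arguments": {"jaw": [0, 0, 0, 0, 0], "dp": [[0, 0, 0], [0, 0, 0], [0, 0, 0], [0, 0, 0], [0, 0, 0]], "turn": [[0, 0, 0.04], [0, 0, 0.04], [0, 0, 0.04], [0, 0, 0.04], [0, 0, 0]]}}

```text
time_s: 7.32
position: [0.4497, -0.3195, 0.0694]
tool_rot: [[0.984, 0.18, 0.0], [0.18, -0.984, -0.001], [0.0, 0.001, -1.0]]
ft_force: [-1.3, 0.3, 1.9]
grip_width: 0.0092
gripper_force: 63.4
```

```bash
python3 - <<'E'
from h import *
o=observe();print(np.degrees(np.arctan2(o['tool_rot'][1,0],o['tool_rot'][0,0])),o['q'].round(1),o['ft_force'].round(1),o['wrist_torque'].round(3),o['grip_width'])
E
```

```text
10.396445387028317 [-47.7  31.7  87.4  -0.   60.9  31.9] [-1.3  0.3  1.9] [-0.107  0.354  0.403] 0.009215937677537006
```

Request:
{"name": "move_arm", "arguments": {"jaw": [0, 0, 0], "dp": [[0, 0, 0], [0, 0, 0], [0, 0, 0]], "turn": [[0, 0, 0.04], [0, 0, 0], [0, 0, 0]]}}

```text
time_s: 7.57
position: [0.4497, -0.3196, 0.0694]
tool_rot: [[0.989, 0.145, 0.0], [0.145, -0.989, -0.002], [-0.0, 0.002, -1.0]]
ft_force: [-3.0, 0.4, 6.5]
grip_width: 0.0089
gripper_force: 80.9
```

```bash
python3 - <<'E'
from h import *
o=observe();print(np.degrees(np.arctan2(o['tool_rot'][1,0],o['tool_rot'][0,0])),o['q'].round(1),o['ft_force'].round(1),o['wrist_torque'].round(3),o['grip_width'])
E
```

```text
8.352916661575932 [-47.7  31.7  87.4  -0.1  60.9  34. ] [-3.   0.4  6.5] [-0.027  0.55   1.051] 0.008904898926780758
```

The torque jumps to 1.05 N·m with no further turn, so the key is at its stop. I'll release, rise, and measure the panel more closely.

Request:
{"name": "move_arm", "arguments": {"jaw": [3.5, 3.5, 3.5, 3.5, 5, 6, 6, 6, 6, 6, 6, 6], "dp": [[0, 0, 0], [0, 0, 0], [0, 0, 0], [0, 0, -0.5], [0, 0, -2], [0, 0, -2], [0, 0, -2], [0, 0, -2], [0, 0, -2], [0, 0, -2], [0, 0, -2], [0, 0, -2]], "turn": [[0, 0, 0], [0, 0, 0], [0, 0, 0], [0, 0, 0], [0, 0, 0], [0, 0, 0], [0, 0, 0], [0, 0, 0], [0, 0, 0], [0, 0, 0], [0, 0, 0], [0, 0, 0]]}}

```text
time_s: 8.57
position: [0.4495, -0.319, 0.2349]
tool_rot: [[0.99, 0.142, 0.0], [0.142, -0.99, 0.0], [0.0, -0.0, -1.0]]
ft_force: [-0.2, 0.4, -0.1]
grip_width: 0.0601
gripper_force: 0.0
```

```bash
python3 - <<'E'
from m import *
save('scene');save('top')
print(observe()['position'],observe()['q'].round(1))
for n,q in(('top',),('scene',)) and [('top',0),('scene',0)]:
    for name in('panel','stage'):
        r=cams.outline_of(n,name)[0];m=r['mask'];d=np.load(n+'_d.npy')
        v,u=np.nonzero(m);P=pts(n,d,np.c_[u,v]);print(n,name,round(r['p'],2),m.sum(),rect(P))
        if name=='panel':
            Q=P[(P[:,2]<.02)];print(' low',len(Q),rect(Q)); Q=P[P[:,2]>.05];print(' top',len(Q),rect(Q),Q.mean(0).round(4))
P,g=cloud('scene',105,170,200,275);Q=P[(P[:,2]>.08)&(P[:,2]<.105)];print('key',len(Q),rect(Q))
E
```

```text
[ 0.45041846 -0.31988766  0.23692333] [-47.7  21.7  73.6   0.   84.4  34.1]
top panel 0.7 702 [455.  176.7 320.8  88.8  89. ]
 low 535 [457.2 302.2  69.8  88.8  89. ]
 top 132 [452.9 165.1 297.6  36.7  88.8] [0.4557 0.2947 0.0868]
top stage 0.91 2134 [509.6  16.2 134.9 152.2  77. ]
scene panel 0.88 802 [ 854.5   68.6  104.3 1061.1   59.5]
 low 499 [448.4 308.2 119.7  89.6   1.4]
 top 142 [ 870.3   40.7   39.2 1007.3   57.6] [0.4892 0.2823 0.0768]
scene stage 0.94 2524 [849.8 -94.  136.6 921.7  71.7]
key 124 [ 456.  -319.1   65.    10.4   12.1]
```

Key is done: the wing now reads 12°, after 143° of winding. Moving over to the panel at about (0.458, 0.301), yaw about -1°.

Request:
{"name": "move_arm", "arguments": {"jaw": [6, 6, 6, 6, 6, 6, 6, 6, 6, 6, 6, 6], "dp": [[0, 0, 0], [0, 0, 0], [0, -3, 0], [0, -3.4, 0], [0, -3.5, 0], [0, -3.5, 0], [0, -3.5, 0], [0, -3.5, 0], [0, -3.5, 0], [0, -3.5, 0], [0, -3.5, 0], [0, -3.5, 0]], "turn": [[0, 0, 0.08], [0, 0, 0.08], [0, 0, 0], [0, 0, 0], [0, 0, 0], [0, 0, 0], [0, 0, 0], [0, 0, 0], [0, 0, 0], [0, 0, 0], [0, 0, 0], [0, 0, 0]]}}

```text
time_s: 9.87
position: [0.4548, 0.0265, 0.2327]
tool_rot: [[1.0, -0.017, -0.002], [-0.017, -1.0, 0.0], [-0.002, -0.0, -1.0]]
ft_force: [0.9, -0.2, -0.5]
grip_width: 0.0598
gripper_force: 0.0
```

Request:
{"name": "move_arm", "arguments": {"jaw": [6, 6, 6, 6, 6, 6, 6, 6, 6, 6, 6, 6], "dp": [[-0.3, -3.5, 0], [0, -3.5, 0], [0, -3.5, 0], [0, -3.5, 0], [0, -3.5, 0], [0, -3.5, 0], [0, -3.5, 0], [0, -3.2, 0], [0, 0, 3], [0, 0, 3], [0, 0, 3], [0, 0, 2]], "turn": [[0, 0, 0], [0, 0, 0], [0, 0, 0], [0, 0, 0], [0, 0, 0], [0, 0, 0], [0, 0, 0], [0, 0, 0], [0, 0, 0], [0, 0, 0], [0, 0, 0], [0, 0, 0]]}}

```text
time_s: 10.87
position: [0.4557, 0.3014, 0.1199]
tool_rot: [[1.0, -0.017, -0.005], [-0.017, -1.0, -0.002], [-0.005, 0.002, -1.0]]
ft_force: [0.0, -0.6, -0.3]
grip_width: 0.0601
gripper_force: 0.0
```

```bash
python3 - <<'E'
from m import *
a,_=save('scene');b,_=save('top')
o=observe();R=o['tool_rot'];t=o['position'];print(t,R.round(3).tolist(),o['q'].round(1))
cv2.imwrite('pics/a2.png',np.hstack([cv2.resize(a[120:240,330:450],(400,400)),cv2.resize(b[170:290,130:250],(400,400))])[...,::-1])
P,g=cloud('scene',330,450,110,230);L=(P-t)@R
m=(abs(L[:,0])<.03)&(abs(L[:,1])<.07)&(L[:,2]<-.001)&(L[:,2]>-.03)
for s in(-1,1):
    Q=L[m&(L[:,1]*s>0)];print(s,len(Q),np.percentile(Q[:,:2],[3,50,97],axis=0).round(4).tolist())
Q=P[(P[:,2]>.055)&(P[:,2]<.068)];Q=Q[(abs(Q[:,1]-.3)<.03)];print('block top',len(Q),rect(Q))
E
```

```text
[0.45529942 0.30099812 0.11971548] [[1.0, -0.017, -0.008], [-0.017, -1.0, -0.003], [-0.008, 0.003, -1.0]] [ 21.   27.7  84.6   0.   68.2 112. ]
-1 68 [[-0.0067, -0.0422], [0.0083, -0.0309], [0.016, -0.0291]]
1 59 [[-0.0021, 0.0303], [0.0094, 0.0371], [0.0155, 0.0436]]
block top 113 [462.4 299.5  41.   25.7   3.3]
```

View pics/a2.png

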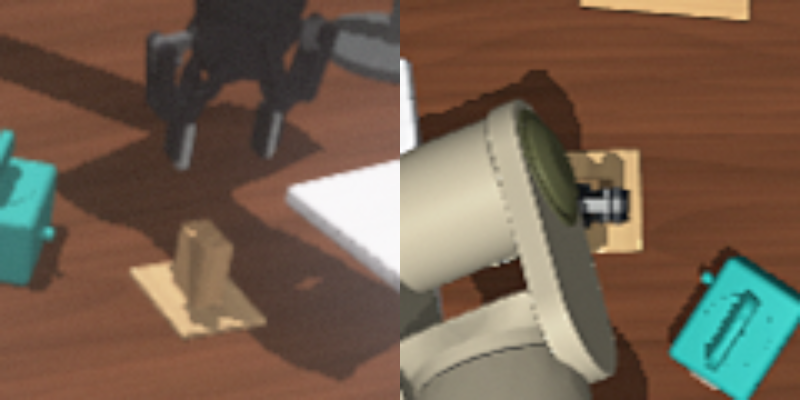

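Both views show the fingers straddling the block (scene crop about (205,265)), with about 2 mm of x offset. Descending and gripping.

Request:
{"name": "move_arm", "arguments": {"jaw": [6, 6, 6, 6, 6, 6, 6, 6, 6], "dp": [[0.2, 0.1, 0.5], [0, 0, 1.5], [0, 0, 1.5], [0, 0, 1.5], [0, 0, 1.5], [0, 0, 1.5], [0, 0, 1.5], [0, 0, 1], [0, 0, 0]], "turn": [[0, 0, 0], [0, 0, 0], [0, 0, 0], [0, 0, 0], [0, 0, 0], [0, 0, 0], [0, 0, 0], [0, 0, 0], [0, 0, 0]]}}

```text
time_s: 11.72
position: [0.4592, 0.3005, 0.0177]
tool_rot: [[1.0, -0.017, -0.001], [-0.017, -1.0, -0.001], [-0.001, 0.001, -1.0]]
ft_force: [-1.0, -0.0, -0.5]
grip_width: 0.0599
gripper_force: 0.0
```

Request:
{"name": "move_arm", "arguments": {"jaw": [5, 4, 3, 2, 1, 0, 0, 0, 0], "dp": [[0, 0, 0], [0, 0, 0], [0, 0, 0], [0, 0, 0], [0, 0, 0], [0, 0, 0], [0, 0, 0], [0, 0, 0], [0, 0, 0]], "turn": [[0, 0, 0], [0, 0, 0], [0, 0, 0], [0, 0, 0], [0, 0, 0], [0, 0, 0], [0, 0, 0], [0, 0, 0], [0, 0, 0]], "force": 60}}

```text
time_s: 12.47
position: [0.4599, 0.3009, 0.0196]
tool_rot: [[1.0, -0.017, 0.002], [-0.017, -1.0, 0.001], [0.002, -0.001, -1.0]]
ft_force: [-0.1, -0.7, 5.4]
grip_width: 0.023
gripper_force: 59.4
```

Request:
{"name": "move_arm", "arguments": {"jaw": [0, 0, 0, 0, 0, 0, 0, 0, 0, 0, 0], "dp": [[0, 0, -0.5], [0, 0, -1.5], [0, 0, -2], [0, 0, -2], [0, 0, -2], [0, 0, -2], [0, 0, -2], [0, 0, -2], [0, 0, -1], [0, 0, 0], [0, 0, 0]], "turn": [[0, 0, 0], [0, 0, 0], [0, 0, 0], [0, 0, 0], [0, 0, 0], [0, 0, 0], [0, 0, 0], [0, 0, 0], [0, 0, 0], [0, 0, 0], [0, 0, 0]]}}

```text
time_s: 13.38
position: [0.459, 0.3006, 0.1681]
tool_rot: [[1.0, -0.017, -0.0], [-0.017, -1.0, -0.0], [-0.0, 0.0, -1.0]]
ft_force: [0.4, 0.0, -1.6]
grip_width: 0.0235
gripper_force: 58.6
```

Request:
{"name": "move_arm", "arguments": {"jaw": [0, 0, 0, 0, 0, 0, 0, 0, 0, 0, 0, 0], "dp": [[0.3, 1.5, 0], [0.31, 2.36, 0], [0.31, 2.5, 0], [0.31, 2.5, 0], [0.31, 2.5, 0], [0.31, 2.5, 0], [0.31, 2.5, 0], [0.31, 2.5, 0], [0.31, 2.5, 0], [0.31, 2.5, 0], [0.31, 2.5, 0], [0.3, 1.94, 0]], "turn": [[0, 0, 0], [0, 0, 0], [0, 0, 0], [0, 0, 0], [0, 0, 0], [0, 0, 0], [0, 0, 0], [0, 0, 0], [0, 0, 0], [0, 0, 0], [0, 0, 0], [0, 0, 0]]}}

```text
time_s: 14.38
position: [0.4907, 0.0155, 0.167]
tool_rot: [[1.0, -0.018, -0.003], [-0.018, -1.0, 0.0], [-0.003, -0.0, -1.0]]
ft_force: [-0.1, -0.8, -1.1]
grip_width: 0.0233
gripper_force: 58.7
```

Request:
{"name": "move_arm", "arguments": {"jaw": [0, 0, 0, 0, 0, 0, 0, 0, 0, 0, 0, 0], "dp": [[0, 0, 0.5], [0, 0, 1], [0, 0, 1], [0, 0, 1], [0, 0, 0.4], [0, 0, 0], [0, 0, 0], [0, 0, 0], [0, 0, 0], [0, 0, 0], [0, 0, 0], [0, 0, 0]], "turn": [[0, 0, 0.053], [0, 0, 0.053], [0, 0, 0.053], [0, 0, 0.054], [0, 0, 0], [0, 0.045, 0], [0, 0.045, 0], [0, 0.045, 0], [0, 0.046, 0], [0, 0.046, 0], [0, 0, 0], [0, 0, 0]]}}

```text
time_s: 15.38
position: [0.4909, 0.0173, 0.1291]
tool_rot: [[0.949, -0.227, 0.217], [-0.221, -0.974, -0.051], [0.223, 0.0, -0.975]]
ft_force: [-0.6, 1.0, -0.8]
grip_width: 0.0234
gripper_force: 58.7
```

```bash
python3 - <<'E'
from m import *
a,_=save('scene');b,_=save('top')
o=observe();R=o['tool_rot'];t=o['position'];print(t,R.round(4).tolist(),o['q'].round(1),o['ft_force'].round(1))
cv2.imwrite('pics/a3.png',np.hstack([cv2.resize(a[150:280,230:360],(400,400)),cv2.resize(b[150:280,225:355],(400,400))])[...,::-1])
E
```

```text
[0.49165092 0.01703895 0.12937968] [[0.9491, -0.2276, 0.2179], [-0.2218, -0.9738, -0.0511], [0.2239, 0.0002, -0.9746]] [-11.6  17.8 101.4  -0.5  47.9  91.8] [-0.6 -0.9 -1.6]
```

View pics/a3.png

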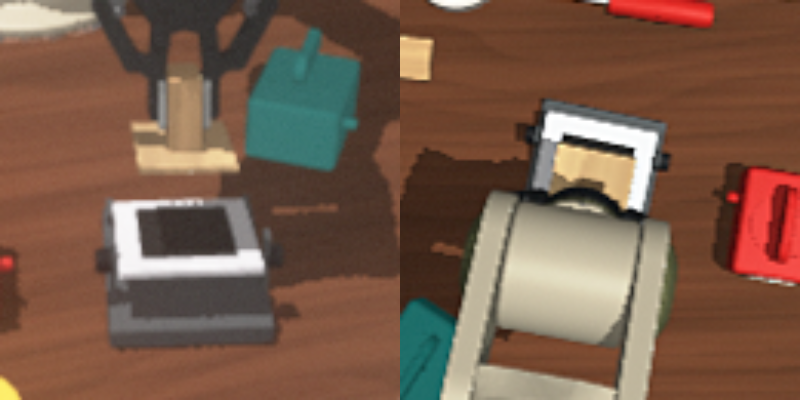

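The panel hangs over the plate, tilted to match, with the pad visible below it in the scene crop at (188,230). I'll measure panel and plate in the same camera so the calibration bias cancels.

```bash
cat > fit.py <<'E'
from m import *
def fit(Q,R0,it=6,tol=.003):
    for _ in range(it):
        c=np.median(Q,0) if _==0 else Q.mean(0)
        n=np.linalg.svd(Q-c,full_matrices=False)[2][2]; n*=np.sign(n[2]); Q=Q[abs((Q-c)@n)<tol]
    return n,c,Q
def inplane(Q,n,c,c0):
    ex=np.cross([0,1.,0],n); ex/=np.linalg.norm(ex); ey=np.cross(n,ex)
    uv=np.c_[(Q-c0)@ex,(Q-c0)@ey]; r=cv2.minAreaRect((uv*1000).astype(np.float32))
    C=c0+ex*r[0][0]/1000+ey*r[0][1]/1000; C=C+n*((c-C)@n)
    return np.round(np.r_[r[1],r[2]],2),C,uv
E
cat > f1.py <<'E'
from fit import *
o=observe();R=o['tool_rot'];t=o['position']
for n in('scene','top'):
    I=np.load(n+'.npy').astype(int)
    P,g=cloud(n,225,360,150,280);c=I[g[:,1],g[:,0]]
    L=(P-t)@R
    wood=(c[:,0]-c[:,2]>45)&(c[:,0]>110)&(L[:,2]>.002)&(L[:,2]<.022)&(abs(L[:,0])<.065)&(abs(L[:,1])<.05)
    nn,cc,Q=fit(P[wood],R);s,C,_=inplane(Q,nn,cc,t)
    print(n,'panel',len(Q),'n',nn.round(4),s,'backC',C.round(4),'tool',((C-t)@R).round(4),'n in tool',(nn@R).round(4))
    # plate
    S=(P[:,2]>.022)&(P[:,2]<.075)&(abs(P[:,0]-.51)<.08)&(abs(P[:,1]-.014)<.065)&(c.max(1)-c.min(1)<40)
    w=S&(c.min(1)>140)
    nn,cc,Q=fit(P[w],R);d=abs((P-cc)@nn)<.004
    s,C,_=inplane(Q,nn,cc,t);print(n,'plate',len(Q),'n',nn.round(4),'tilt',np.arccos(nn[2]).round(4),s,'C',C.round(4))
    dk=S&d&(c.max(1)<75)&(np.linalg.norm(P-C,axis=1)<.058)
    s2,C2,_=inplane(P[dk],nn,cc,t);print(n,'pad',dk.sum(),s2,'C',C2.round(4))
E
python3 f1.py
```

```text
scene panel 327 n [-0.2107  0.0514  0.9762] [69.86 92.43 77.39] backC [0.4961 0.0162 0.1173] tool [ 0.0017 -0.0002  0.0128] n in tool [ 0.0072 -0.0019 -1.    ]
scene plate 395 n [-0.2179  0.0516  0.9746] tilt 0.2259 [102.15 125.54  77.48] C [0.5138 0.0131 0.048 ]
scene pad 407 [66.19 87.32 76.79] C [0.5151 0.0131 0.0483]
top panel 260 n [-0.2239  0.0449  0.9736] [68.76 43.72 77.79] backC [0.5132 0.0124 0.1208] tool [ 0.0196 -0.0004  0.0133] n in tool [-0.0045  0.0074 -1.    ]
top plate 312 n [-0.2288  0.0518  0.9721] tilt 0.2368 [102.97  72.86  77.45] C [0.5315 0.0102 0.0518]
top pad 57 [108.32   7.79  75.93] C [0.5456 0.0073 0.0553]
```

Yaw matches (77.4 vs 77.5°) and so does tilt. The remaining offset is x +2.6 mm, y -1.1 mm, with about 65 mm down. I'll approach to about 8 mm above and re-measure.

Request:
{"name": "move_arm", "arguments": {"jaw": [0, 0, 0, 0, 0, 0, 0, 0, 0], "dp": [[0.26, -0.1, 0.5], [0, 0, 1], [0, 0, 1], [0, 0, 1], [0, 0, 1], [0, 0, 0.8], [0, 0, 0.4], [0, 0, 0], [0, 0, 0]], "turn": [[0, 0, 0], [0, 0, 0], [0, 0, 0], [0, 0, 0], [0, 0, 0], [0, 0, 0], [0, 0, 0], [0, 0, 0], [0, 0, 0]]}}

```text
time_s: 16.23
position: [0.5068, 0.0146, 0.0745]
tool_rot: [[0.949, -0.228, 0.219], [-0.222, -0.974, -0.051], [0.225, 0.0, -0.974]]
ft_force: [0.8, -0.5, -0.9]
grip_width: 0.0234
gripper_force: 58.7
```

```bash
python3 - <<'E'
from fit import *
a,_=save('scene');b,_=save('top')
o=observe();R=o['tool_rot'];t=o['position'];print(t.round(4),R.round(4).tolist(),o['ft_force'].round(1))
n='scene';I=a.astype(int);P,g=cloud(n,225,360,170,280);c=I[g[:,1],g[:,0]];L=(P-t)@R
wood=(c[:,0]-c[:,2]>40)&(c[:,0]>90)&(L[:,2]>.002)&(L[:,2]<.022)&(abs(L[:,0])<.065)&(abs(L[:,1])<.05)
nn,cc,Q=fit(P[wood],R);s,C,_=inplane(Q,nn,cc,t);print('panel',len(Q),nn.round(4),s,((C-t)@R).round(4),C.round(4))
S=(P[:,2]>.02)&(P[:,2]<.08)&(abs(L[:,0])<.085)&(abs(L[:,1])<.065)&(c.max(1)-c.min(1)<40)&(c.min(1)>120)&(L[:,2]>.018)
nn,cc,Q=fit(P[S],R);s,C2,_=inplane(Q,nn,cc,t);print('plate',len(Q),nn.round(4),s,((C2-t)@R).round(4),C2.round(4))
v=(C2-C)@R;print('offset tool',v.round(4))
cv2.imwrite('pics/a4.png',np.hstack([cv2.resize(a[170:280,240:350],(400,400),interpolation=cv2.INTER_CUBIC),cv2.resize(b[150:260,235:345],(400,400))])[...,::-1])
E
```

```text
[0.5068 0.0146 0.075 ] [[0.9485, -0.2281, 0.2198], [-0.2222, -0.9736, -0.0515], [0.2257, -0.0, -0.9742]] [-1.3 -1.3 -0.9]
panel 366 [-0.2125  0.0504  0.9759] [68.44 95.46 79.19] [0.0018 0.0011 0.0131] [0.5112 0.0125 0.0626]
plate 404 [-0.2171  0.0459  0.9751] [102.63 130.57  77.84] [-0.0011  0.0003  0.0277] [0.5118 0.013  0.0477]
offset tool [-0.0029 -0.0007  0.0146]
```

View pics/a4.png

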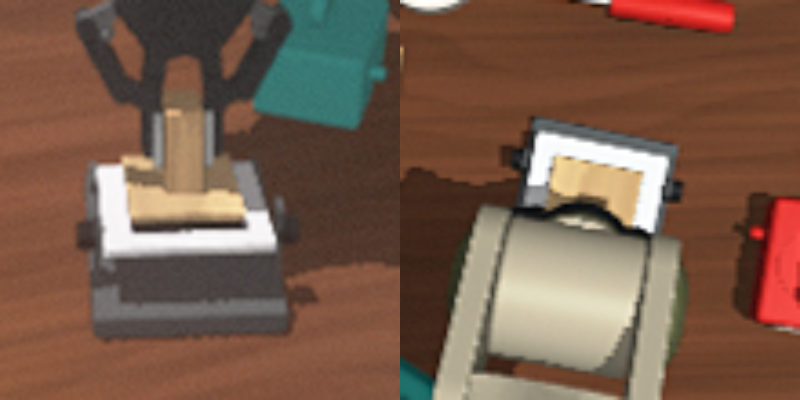

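Panel sits close above the pad (scene crop front edge y≈225), but the shadowed rear edge makes that fit unreliable. I'll compare the clear front and side edges, where the margins should be 17 mm.

```bash
cat > e.py <<'E'
from fit import *
def edges(L,ax,sgn,bins):
    r=[]
    o=1-ax
    for lo in bins:
        q=L[(L[:,o]>=lo)&(L[:,o]<lo+.006)]
        if len(q)>3: r.append((lo+.003,sgn*np.max(sgn*q[:,ax])))
    r=np.array(r); k=np.polyfit(*r.T,1); res=r[:,1]-np.polyval(k,r[:,0]); r=r[abs(res)<2*res.std()+1e-4]; k=np.polyfit(*r.T,1)
    return np.round([k[1]*1000,np.degrees(np.arctan(k[0])),len(r)],2)
def run(n='scene',img=None,zl=(.002,.021)):
    o=observe();R=o['tool_rot'];t=o['position'];I=np.load(n+'.npy').astype(int)
    P,g=cloud(n,225,360,165,280);c=I[g[:,1],g[:,0]];L=(P-t)@R
    wood=(c[:,0]-c[:,2]>40)&(c[:,0]>90)&(L[:,2]>.008)&(L[:,2]<.018)&(abs(L[:,0])<.06)&(abs(L[:,1])<.045)
    pl=(c.max(1)-c.min(1)<40)&(c.min(1)>110)&(L[:,2]>.014)&(L[:,2]<.04)&(abs(L[:,0])<.085)&(abs(L[:,1])<.062)
    for nm,m,b,fx in(('panel',wood,.027,(.012,.036)),('plate',pl,.045,(-.03,.05))):
        Q=L[m];z=np.median(Q[:,2]);Q=Q[abs(Q[:,2]-z)<.005]
        print(nm,len(Q),z.round(4),'front',edges(Q,0,1,np.arange(-b,b,.006)),'y-',edges(Q,1,-1,np.arange(*fx,.006)),'y+',edges(Q,1,1,np.arange(*fx,.006)),'back',edges(Q,0,-1,np.r_[np.arange(-b,-.02,.006),np.arange(.018,b,.006)]))
E
python3 -c "
from e import run;run()"
```

```text
panel 402 0.0133 front [47.95  1.63  9.  ] y- [-27.01 -11.06   4.  ] y+ [35.96 -5.58  4.  ] back [-30.65 -26.06   4.  ]
plate 504 0.0277 front [61.92  0.73 15.  ] y- [-50.43  -0.93  13.  ] y+ [49.21  0.53 13.  ] back [ -5.61 -19.66  10.  ]
```

```bash
python3 - <<'E'
from e import *
run('top')
# sub-pixel check: image row profiles across the front edges in scene, and pad visibility in top
o=observe();R=o['tool_rot'];t=o['position']
for n in('scene','top'):
    c=cams.calibration(n);f=210/np.tan(np.radians(c['vertical_fov']/2))
    I=np.load(n+'.npy').astype(np.float32)
    for y in(-.02,0,.02):
        out=[]
        for nm,z,xs in(('panel',.013,np.arange(.03,.075,.0005)),('plate',.0277,np.arange(.03,.085,.0005))):
            X=t+np.c_[xs,np.full_like(xs,y),np.full_like(xs,z)]@R.T
            p=np.c_[X,np.ones(len(X))]@c['view'].T;u=(c['cx']-f*p[:,0]/p[:,2]).astype(np.float32);v=(c['cy']+f*p[:,1]/p[:,2]).astype(np.float32)
            s=cv2.remap(I,u[None],v[None],cv2.INTER_LINEAR)[0]
            k=np.abs(np.gradient(cv2.GaussianBlur(s,(1,9),0),axis=0)).sum(1)
            pk=[i for i in range(3,len(k)-3) if k[i]==k[i-3:i+4].max() and k[i]>6]
            out.append((nm,[(round(float(xs[i])*1000,1),s[max(i-4,0)].astype(int).tolist(),s[min(i+4,len(k)-1)].astype(int).tolist()) for i in pk]))
        print(n,y,out)
E
```

```text
panel 291 0.0133 front [41.3   0.35  9.  ] y- [-33.12  -2.66   4.  ] y+ [33.3  -0.82  4.  ] back [ 5.28 -6.26  4.  ]
plate 358 0.0279 front [54.82  0.56 15.  ] y- [-51.48  -1.28  10.  ] y+ [49.29 -0.09 10.  ] back [20.54 -6.91 10.  ]
scene -0.02 [('panel', [(47.0, [243, 218, 164], [229, 196, 148]), (52.0, [226, 191, 144], [192, 161, 121]), (55.5, [196, 164, 124], [162, 134, 101]), (62.5, [135, 111, 84], [71, 57, 50]), (72.0, [62, 53, 51], [162, 156, 158])]), ('plate', [(32.5, [123, 102, 80], [55, 47, 44]), (42.0, [69, 60, 54], [181, 175, 176]), (76.5, [146, 142, 141], [86, 81, 79])])]
scene 0 [('panel', [(52.0, [193, 159, 121], [163, 135, 103]), (56.0, [163, 135, 103], [131, 107, 84]), (61.5, [116, 95, 76], [70, 58, 51]), (72.0, [79, 72, 68], [174, 169, 172])]), ('plate', [(32.0, [103, 86, 69], [61, 50, 45]), (42.0, [83, 74, 71], [148, 143, 144]), (45.0, [132, 126, 126], [201, 198, 199]), (66.5, [232, 229, 231], [194, 188, 190]), (75.5, [147, 143, 143], [97, 91, 89])])]
scene 0.02 [('panel', [(55.5, [187, 154, 117], [142, 117, 90]), (58.5, [153, 126, 97], [109, 90, 71]), (61.0, [124,
[... 495 characters left out ...]
06], [75, 57, 49])])]
top 0 [('panel', [(42.5, [208, 172, 117], [247, 251, 253]), (57.5, [254, 254, 254], [119, 123, 123]), (68.5, [88, 96, 100], [111, 69, 50])]), ('plate', [(40.5, [207, 171, 117], [248, 252, 253]), (55.5, [254, 254, 254], [123, 126, 126]), (61.5, [83, 89, 87], [94, 101, 102]), (67.0, [86, 94, 98], [113, 70, 49])])]
top 0.02 [('panel', [(40.5, [224, 185, 128], [159, 142, 118]), (44.0, [171, 149, 117], [250, 254, 254]), (58.5, [239, 241, 241], [110, 114, 113]), (67.0, [100, 107, 109], [85, 65, 56])]), ('plate', [(38.5, [224, 186, 128], [161, 144, 120]), (42.0, [168, 146, 115], [250, 254, 254]), (56.5, [241, 242, 242], [112, 116, 116]), (65.0, [99, 106, 108], [82, 66, 59])])]
```

Both cameras give a front gap of about 13.8 mm against the 17 mm wanted, so I'll shift -3.2 mm in x and -0.8 mm in y, then lower.

Request:
{"name": "move_arm", "arguments": {"jaw": [0, 0, 0, 0, 0, 0, 0], "dp": [[-0.16, -0.04, 0], [-0.16, -0.04, 0], [0, 0, 0.2], [0, 0, 0.2], [0, 0, 0.2], [0, 0, 0], [0, 0, 0]], "turn": [[0, 0, 0], [0, 0, 0], [0, 0, 0], [0, 0, 0], [0, 0, 0], [0, 0, 0], [0, 0, 0]]}}

```text
time_s: 16.92
position: [0.505, 0.0157, 0.0678]
tool_rot: [[0.949, -0.228, 0.219], [-0.222, -0.974, -0.051], [0.225, 0.0, -0.974]]
ft_force: [0.2, -0.3, -1.5]
grip_width: 0.0236
gripper_force: 58.7
```

```bash
python3 - <<'E'
from e import *
save('scene');save('top')
run('scene');run('top')
o=observe();print(o['position'],o['ft_force'].round(1),o['wrist_torque'].round(2))
E
```

```text
panel 392 0.0129 front [48.12 -1.    9.  ] y- [-29.47  -6.43   4.  ] y+ [30.6  4.9  4. ] back [-30.17 -26.84   4.  ]
plate 517 0.0213 front [65.59  0.2  15.  ] y- [-49.58  -0.23  14.  ] y+ [50.19  0.07 14.  ] back [ -0.94 -17.83  10.  ]
panel 281 0.013 front [41.23 -0.34  8.  ] y- [-32.25  -2.7    4.  ] y+ [31.78  2.71  4.  ] back [ 4.47 -4.8   4.  ]
plate 389 0.0212 front [57.98  0.22 15.  ] y- [-50.43  -1.56  10.  ] y+ [49.95  0.23 10.  ] back [21.28 -7.02 10.  ]
[0.50510402 0.0157511  0.0679822 ] [-0.3 -0.2 -1.1] [0.04 0.14 0.03]
```

Now centred: front gaps are 17.5 and 16.8 mm, and y is within 0.3 mm. Lowering to contact.

Request:
{"name": "move_arm", "arguments": {"jaw": [0, 0, 0, 0, 0, 0], "dp": [[0, 0, 0.08], [0, 0, 0.08], [0, 0, 0.08], [0, 0, 0.06], [0, 0, 0], [0, 0, 0]], "turn": [[0, 0, 0], [0, 0, 0], [0, 0, 0], [0, 0, 0], [0, 0, 0], [0, 0, 0]]}}

```text
time_s: 17.52
position: [0.5055, 0.0157, 0.0658]
tool_rot: [[0.949, -0.228, 0.22], [-0.222, -0.974, -0.052], [0.226, 0.0, -0.974]]
ft_force: [-6.1, -1.1, 10.4]
grip_width: 0.0232
gripper_force: 60.3
```

```bash
python3 -c "
from h import *
o=observe();R=o['tool_rot'];print(o['position'].round(4),R.round(4).tolist(),(o['ft_force']@R).round(1),(o['wrist_torque']@R).round(2))"
```

```text
[0.5055 0.0157 0.0658] [[0.9486, -0.228, 0.2197], [-0.2221, -0.9737, -0.0515], [0.2257, 0.0001, -0.9742]] [ -3.2   2.5 -11.4] [-0.02 -0.4  -0.02]
```

Request:
{"name": "move_arm", "arguments": {"jaw": [0, 0, 0, 0, 0], "dp": [[0, 0, 0.05], [0, 0, 0.05], [0, 0, 0], [0, 0, 0], [0, 0, 0]], "turn": [[0, 0, 0], [0, 0, 0], [0, 0, 0], [0, 0, 0], [0, 0, 0]]}}

```text
time_s: 17.93
position: [0.5054, 0.0157, 0.0656]
tool_rot: [[0.948, -0.228, 0.22], [-0.222, -0.974, -0.052], [0.226, 0.0, -0.974]]
ft_force: [-13.0, 0.2, 20.8]
grip_width: 0.0232
gripper_force: 61.8
```

```bash
python3 - <<'E'
from e import *
save('scene');save('top')
run('scene');run('top')
o=observe();R=o['tool_rot'];print(o['position'].round(4),R.round(4).tolist(),(o['ft_force']@R).round(1),(o['wrist_torque']@R).round(2))
t=o['position']
I=np.load('scene.npy').astype(int);P,g=cloud('scene',225,360,165,280);c=I[g[:,1],g[:,0]];L=(P-t)@R
wood=(c[:,0]-c[:,2]>40)&(c[:,0]>90)&(L[:,2]>.008)&(L[:,2]<.018)&(abs(L[:,0])<.043)&(abs(L[:,1])<.033)&((abs(L[:,1])>.016)|(L[:,0]>.026))
pl=(c.max(1)-c.min(1)<40)&(c.min(1)>110)&(L[:,2]>.012)&(L[:,2]<.035)&(abs(L[:,0])<.085)&(abs(L[:,1])<.062)
for m in(wood,pl):
    n,cc,Q=fit(P[m],R);print(len(Q),n.round(4),(n@R).round(4))
E
```

```text
panel 391 0.0127 front [48.79  0.1   9.  ] y- [-29.09  -9.44   4.  ] y+ [30.05  7.36  4.  ] back [-28.07 -25.36   4.  ]
plate 521 0.019 front [65.33  0.53 15.  ] y- [-49.61  -0.6   13.  ] y+ [49.55  0.24 14.  ] back [ -0.65 -16.02  10.  ]
panel 283 0.0128 front [41.19 -0.39  9.  ] y- [-32.2   -2.46   4.  ] y+ [31.8   2.76  4.  ] back [ 3.93 -2.11  4.  ]
plate 394 0.0189 front [58.31  0.11 15.  ] y- [-50.3   -1.23  10.  ] y+ [49.62  0.79 10.  ] back [21.57 -7.47 10.  ]
[0.5054 0.0157 0.0656] [[0.9485, -0.2279, 0.2202], [-0.222, -0.9737, -0.0517], [0.2262, 0.0002, -0.9741]] [ -7.1   2.6 -23.2] [-0.17 -0.69 -0.  ]
234 [-0.2215  0.055   0.9736] [-0.0021 -0.0029 -1.    ]
465 [-0.2176  0.0489  0.9748] [ 0.0032  0.0021 -1.    ]
```

Panel is flush: back-to-plate step 6.2 mm, front gaps 16.5 and 17.1 mm, 23 N normal force. There's a moment about tool y, so I'll try a small tilt trim to even out the contact.

Request:
{"name": "move_arm", "arguments": {"jaw": [0, 0, 0, 0], "dp": [[0, 0, 0], [0, 0, 0], [0, 0, 0], [0, 0, 0]], "turn": [[0, -0.006, 0], [0, 0, 0], [0, 0, 0], [0, 0, 0]]}}

```text
time_s: 18.37
position: [0.5054, 0.0158, 0.0655]
tool_rot: [[0.95, -0.227, 0.214], [-0.222, -0.974, -0.05], [0.22, 0.0, -0.975]]
ft_force: [-12.6, 1.2, 20.8]
grip_width: 0.0234
gripper_force: 61.1
```

```bash
python3 -c "
from h import *
o=observe();R=o['tool_rot'];print(o['position'].round(4),R.round(4).tolist(),(o['ft_force']@R).round(1),(o['wrist_torque']@R).round(2))"
```

```text
[0.5054 0.0158 0.0655] [[0.9499, -0.2273, 0.2144], [-0.2217, -0.9738, -0.0504], [0.2202, 0.0004, -0.9755]] [ -7.7   1.7 -23. ] [-0.05 -0.7  -0.17]
```

Request:
{"name": "move_arm", "arguments": {"jaw": [0, 0, 0, 0, 0, 0], "dp": [[-0.05, 0, 0], [0, 0, 0], [0, 0, 0], [0, 0, 0], [0, 0, 0], [0, 0, 0]], "turn": [[0, 0.004, 0], [0, 0, 0], [0, 0, 0], [0, 0, 0], [0, 0, 0], [0, 0, 0]]}}

```text
time_s: 18.87
position: [0.5054, 0.0157, 0.0654]
tool_rot: [[0.949, -0.228, 0.219], [-0.222, -0.974, -0.051], [0.225, 0.0, -0.974]]
ft_force: [-10.6, 0.7, 18.6]
grip_width: 0.0231
gripper_force: 60.4
```

```bash
python3 - <<'E'
from e import *
a,_=save('scene');b,_=save('top')
run('scene');run('top')
o=observe();R=o['tool_rot'];print(o['position'].round(4),R.round(4).tolist(),(o['ft_force']@R).round(1),(o['wrist_torque']@R).round(2))
cv2.imwrite('pics/a5.png',np.hstack([cv2.resize(a[170:280,240:350],(400,400),interpolation=cv2.INTER_CUBIC),cv2.resize(b[150:260,235:345],(400,400),interpolation=cv2.INTER_CUBIC)])[...,::-1])
E
```

```text
panel 394 0.0125 front [48.46 -0.35  9.  ] y- [-29.43  -8.16   4.  ] y+ [30.35  5.66  4.  ] back [-30.07 -24.51   4.  ]
plate 521 0.0189 front [65.73  0.57 14.  ] y- [-49.35  -1.33  13.  ] y+ [50.59 -0.15 13.  ] back [ -1.28 -17.78  10.  ]
panel 278 0.0132 front [41.45  0.5   9.  ] y- [-32.27  -2.24   4.  ] y+ [30.98  4.2   4.  ] back [ 5.89 -6.07  4.  ]
plate 388 0.0188 front [58.3  -0.07 15.  ] y- [-50.32  -1.45  10.  ] y+ [5.016e+01 2.000e-02 9.000e+00] back [21.44 -7.52 10.  ]
[0.5054 0.0157 0.0654] [[0.9488, -0.2275, 0.219], [-0.2216, -0.9738, -0.0514], [0.2249, 0.0003, -0.9744]] [ -5.3   2.4 -19.6] [-0.04 -0.5  -0.14]
```

View pics/a5.png

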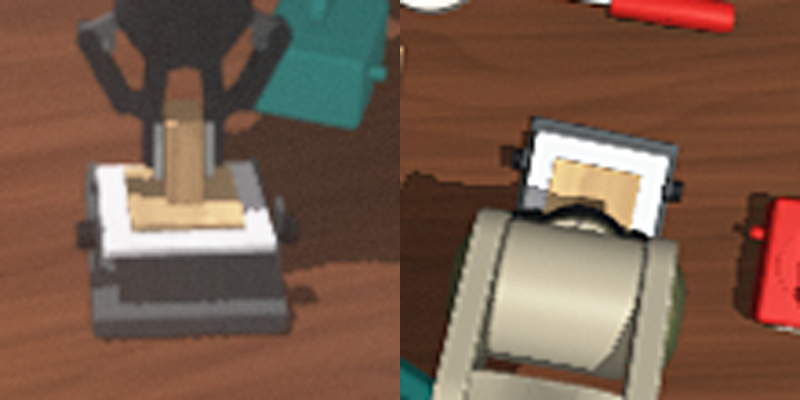

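The panel covers the pad: no dark strip shows around it in the scene crop near (188,200). The front gaps are 17.3 and 16.9 mm, and it is held with about 20 N of press. Handing in.

```bash
python3 -c "
from h import *
print(ticket.close_job())"
```

```text
the job is handed in; nothing more can be done
None
```

I wound the key to its stop and handed the job in with the block still gripped and the panel pressed flush over the pad at about 20 N, centred to within about half a millimetre by the cameras.

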